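# Open the culture-medium bottle

### The arm

A 6-joint arm with a two-finger parallel gripper is mounted at the origin on the work surface. World frame = base frame: x ahead of the robot, y to its left, z up, the work surface at z = 0. Lengths are in mm, angles in rad, forces in N, time in s.
With the tool pointing down it reaches from about 300 to 775 mm from the base axis. Payload 14.6 kg.
Tool frame: the origin (TCP) lies on the mounting face of the last link; the fingertips stand 199 mm ahead of it and the grasp point (between the pads) lies 180 mm ahead of it; z points along the fingers, y is the line along which they close (so a half turn about z gives the same grasp; the last joint's range is limited). The gripper opens to 94 mm and grips with 3 to 60 N. Pads are 16 mm wide; open, the fingers measure 119 mm over their backs; the gripper's body (75 mm by 177 mm) begins 78 mm behind the grasp point.
Start: joints at [1.261, 0.3, 1.521, -0, 1.321, -0.067], TCP at [132.23, 533.86, 404.646] pointing down, gripper open.
Joint ranges: [-3.03, 3.03], [-0.79, 2.21], [0.23, 2.52], [-1.04, 4.18], [0, 3.07], [-2.55, 2.55]. Speed limits (rad/s): [2.22, 2.22, 2.57, 3.14, 3.14, 3.14].

### API

Orientations are given as [roll, pitch, yaw] about the fixed x, y, z axes, in that order (R = Rz(yaw) Ry(pitch) Rx(roll)).
In Python, from cell import manip gives the robot as it stands. The module is installed in compiled form; this text tells all that it offers.
- The arm moves only by the shell command python3 -m creep 'ROWS' [FORCE]. ROWS is a JSON object of lists of equal length, an entry for each row: "slide": the shift along the world's x, y, z in cm, a list of three; "turn": the turn about the world's z in rad; "claw": the opening, from 0 (shut) to 1 (fully open). A call has 1 to 8 rows; each row shifts and turns the commanded pose from where the row before left it; what a row does not reach is not made up. A row lasts 1/8 s, in which the tool goes at most 62.5 mm and 10.7 degrees, less where a joint would pass 70% of its speed; a pose out of reach is approached as far as the arm can. A call with a gripper value outside its range is refused whole. The fingers move at their own pace and stop on an object; FORCE is the grip in N (left out, the last holds). Time passes only in rows, so rows that do not move let the fingers close. It gives the time, the measured TCP pose, the force, the opening and the grip force at its end, in the units of the state.
- manip.read_state(): the state, without advancing time (a new reading comes with each control period).
- manip.camera(name): name is "scene" or "top" or "wrist"; returns (picture, depth): 420x560x3 uint8, red, green, blue; 420x560 float32, mm along the optical axis (not along the pixel's ray), 0 where there is no reading.
- manip.calibration(name): a dict with "intrinsics" (3x3 intrinsics, pixels), "pose" (4x4, takes a point from camera to world coordinates). Camera axes: x right, y up, looking along -z (the intrinsics and any distortion apply to the point x, -y, -z); pixel columns grow to the right and rows downward; lengths in mm; the calibration is good to about 2 mm. A picture is of the moment at which its call begins: read the wrist's pose just before it. calibration takes no time and is no camera call; for the wrist camera it gives the pose at the moment of the call.
- manip.sign_off(): hands the job in; it is judged then, once.
Trained networks look in the newest picture that a camera, given by its name, has taken for a name from the list of things; names that differ only in an ending like _2 or _b are one class to them, and where a whole thing is asked for, a point or a joint stands for the part that bears it (a point fixed in the world has none). Each returns a list of dicts, best first, with "score" (0 to 1); they miss things now and then, are a little off and sometimes report something else, mostly with a low value. They report only what shows in the picture. A call takes as long as a camera call. They do not tell look-alikes from the thing itself.
- manip.cut_out(query, camera): "mask" (420x560 bool, what is visible of it) and "position" ([column, row] in pixels, amid what is visible of it).
The state is a dict: "clock": time; "joints": joint angles; "qd": joint speeds; "effort": joint torques, N m; "eef_pos": TCP position; "eef_rot": TCP orientation; "wrist_force": force on the tool from outside, world axes, zero at the start; "moment": the same for the moment, N m; "finger_gap": finger opening in mm; "finger_force": force on a finger pad.
Only numpy, scipy, OpenCV 4.12 (cv2) and the standard library are available. Lean on these libraries where they do the work, as an engineer would, in place of code of your own. Each camera call takes 0.05 s, during which the arm holds its last target. There are 200 camera calls.

### The job

Unscrew the blue cap of the culture-medium bottle: turn it anticlockwise until its thread lets go, then lift it off straight up, keeping hold of it. Set the cap down gently, mouth down as it was, flat on the floor of the steel tray and let go of it.

Things in the scene. Friction and masses are not known exactly. Their poses are not given: they have to be found in the camera images.
- cap_mid (a point): Centre (half-way up) of the blue ribbed screw cap, 50 mm across, 36 mm tall, closed top, mouth down, 35 g; z up along its axis. Others have orange and white caps. Quick thread: turned anticlockwise (seen from above) it frees after 40 to 65 degrees and lifts off at 70 to 110 (80 is good, in one grasp). It turns easily, rising 0 to 2 mm; clockwise is a stop. It must rise 32 mm to clear the neck.
- bottle: Clear glass bottle with amber medium, 56 mm across, in a round black stand 90 mm across, fixed to the bench. Origin: centre of the stand's underside, z up along the axis of bottle and cap. Neck 30 mm across, rim 124 mm above the origin; closed cap from 92 to 128 mm (centre 110). Glass shoulder, up to 56 mm wide, below 86 mm. The two other bottles are alike and equally tall.
- tray: Low square stainless-steel tray, 170 mm by 170 mm outside, walls 3 mm thick and 15 mm tall, inner floor 3 mm above the bench; fixed. Origin at the centre of its underside, x and y along its sides, z up. A cap standing mouth down in it has its centre 21 mm above the origin.
Mind the look-alikes: they are no part of the job. What is meant by the part that bears cap_mid is not black, brown or green, and is the smaller of those in its own colour.

How it is judged (in metres and radians):
On the way, in this order (a step that is already met when the one before it is completed fails the run):
1. the cap is turned at least 40 degrees from its closed position while still on the neck (angle between the x axis of cap_mid and the x axis of bottle, either way round above 0.7 rad and horizontal distance between cap_mid and bottle below 0.01 m and z of cap_mid in the frame of bottle below 0.125 m).
2. the cap is lifted clear of the neck rim, held in the fingers, upright (z of cap_mid in the frame of bottle above 0.145 m and contact force between the fingers and cap above 0.5 N and angle between cap_mid's own z axis and vertical below 0.35 rad).
At the end, for the whole second after the job is handed in: The blue cap stands mouth down, upright within 10 degrees and at rest, flat on the floor of the steel tray (its centre within 60 mm of the tray's centre along each of its sides and 16 to 26 mm above its underside), let go (x of cap_mid in the frame of tray between -0.06 and 0.06 m and y of cap_mid in the frame of tray between -0.06 and 0.06 m and z of cap_mid in the frame of tray between 0.016 and 0.026 m and angle between cap_mid's own z axis and vertical below 0.17 rad and linear speed of cap below 0.02 m/s); the robot touches nothing.
It fails at once if the cap is dropped: let go more than 20 mm above where it stands in the tray, once it is off the bottle (contact force between the fingers and cap below 0.01 N and z of cap_mid in the frame of tray above 0.041 m and (z of cap_mid in the frame of bottle above 0.145 m or horizontal distance between cap_mid and bottle above 0.03 m)).
It also fails if it takes over 45 s, if anything falls off the work surface, if the arm or the gripper's body presses on something with over 40 N, if the wrist force passes 120 N, or if a joint passes its speed limit or range.

## Working session

There is one attempt and no reset: what is moved stays moved. The work goes in short steps, Python scripts to look and compute and a shell command to move; the robot and the scene stay as the last step left them, time stands still between calls to the robot, and variables do not carry over. Pictures are saved under pics/ and viewed, at most 10 in all, crops included, and the job is handed in when it is done.

```bash
mkdir -p pics
cat > h.py <<'E'
import numpy as np, cv2
from cell import manip
def world(cam,depth,mask,cal):
    v,u=np.nonzero(mask&(depth>0)); d=depth[v,u]; K=cal["intrinsics"]
    K=np.array(K);P=np.array(cal["pose"])
    x=(u-K[0,2])/K[0,0]*d; y=(v-K[1,2])/K[1,1]*d
    return (P@np.stack([x,-y,-d,np.ones_like(d)]))[:3].T
E
python3 - <<'E'
from h import *
for c in ["scene","top"]:
    cal=manip.calibration(c); p,d=manip.camera(c)
    cv2.imwrite(f"pics/{c}1.png",p[:,:,::-1])
    for q in ["cap_mid","bottle","tray"]:
        for r in manip.cut_out(q,c):
            w=world(c,d,r["mask"],cal)
            m=r["mask"]; 
            if len(w)==0: continue
            top=w[w[:,2]>np.percentile(w[:,2],95)-4]
            print(c,q,round(r["score"],2),np.round(r["position"]),m.sum(),"rgb",p[m].mean(0).round(),"lo",np.percentile(w,2,axis=0).round(),"hi",np.percentile(w,98,axis=0).round(),"top",top.mean(0).round(1))
E
```

```text
scene cap_mid 0.68 [224. 290.] 748 rgb [ 57. 139.  67.] lo [ 639. -214.    2.] hi [ 684. -170.   39.] top [ 660.9 -190.9   36.8]
scene cap_mid 0.61 [255. 222.] 712 rgb [ 47.  84. 162.] lo [ 509. -102.    1.] hi [663.  34. 130.] top [640.1 -79.1 128.6]
scene cap_mid 0.61 [284. 223.] 828 rgb [ 41.  82. 164.] lo [583.   7.   3.] hi [640.  67.  50.] top [609.6  38.1  48.4]
scene cap_mid 0.61 [194. 237.] 1143 rgb [96. 58. 35.] lo [ 477. -178.    2.] hi [ 540. -114.   54.] top [ 506.3 -143.4   52.6]
scene bottle 0.8 [261. 256.] 1438 rgb [71. 61. 49.] lo [ 611. -120.    1.] hi [682. -43.  82.] top [649.8 -87.9  79.5]
scene tray 0.67 [297. 174.] 2117 rgb [184. 177. 169.] lo [361. 142.   1.] hi [555. 335.  16.] top [460.1 230.4  14.2]
top cap_mid 0.96 [305. 184.] 614 rgb [ 37.  71. 129.] lo [613. -99.   4.] hi [692. -52. 133.] top [636.4 -75.8 130.1]
top cap_mid 0.7 [342. 151.] 481 rgb [22. 22. 22.] lo [ 711. -186.    5.] hi [ 756. -140.   41.] top [ 734.  -163.6   38.4]
top cap_mid 0.68 [249. 204.] 830 rgb [ 35.  73. 136.] lo [573.  13.  12.] hi [635.  72.  53.] top [605.4  41.2  50.3]
top cap_mid 0.65 [332. 256.] 964 rgb [84. 52. 29.] lo [ 472. -172.   22.] hi [ 534. -105.   57.] top [ 502.  -139.9   54.2]
top cap_mid 0.61 [352. 188.] 452 rgb [ 36. 101.  49.] lo [ 634. -208.   10.] hi [ 679. -164.   41.] top [ 657.3 -187.3   38.1]
top bottle 0.94 [295. 199.] 879 rgb [36. 33. 31.] lo [ 594. -118.    2.] hi [670. -33. 108.] top [622.3 -69.7  91.6]
top bottle 0.48 [153. 274.] 6502 rgb [131. 126. 125.] lo [366. 151.   2.] hi [545. 333.  18.] top [463.6 244.6  16.8]
top tray 0.87 [153. 275.] 6438 rgb [131. 126. 125.] lo [366. 151.   2.] hi [544. 332.  18.] top [463.8 240.9  16.5]
```

View pics/scene1.png

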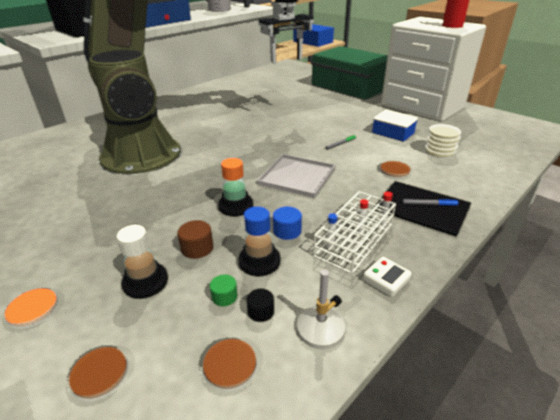

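View pics/top1.png

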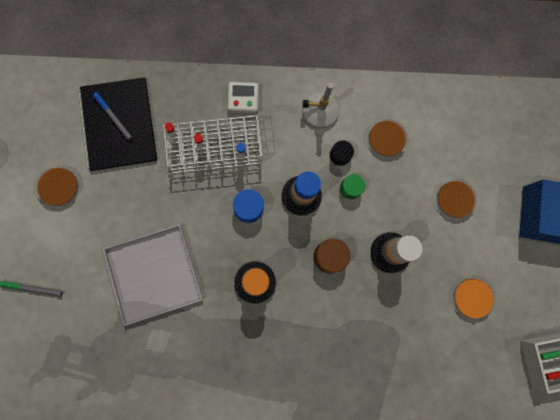

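The scene has several things that could be taken for the cap, by top-picture pixel:
- Blue cap on the bottle: (308,184), 50 mm wide, top at about 129 mm.
- Loose blue cap: (249,205), about 62 mm wide and 48 mm tall.
- Green (353,186), black (342,152) and brown (332,256) caps.
- Orange-capped bottle (255,282) and white-capped bottle (408,248).

I choose the smaller blue one, on the bottle near (638,-77). The tray is at (153,275), near (457,240). I'll go above the bottle and turn clockwise on the way to leave room for joint 6.

```bash
python3 -m creep '{"slide":[[3.1,-3.8,0],[3.1,-3.8,0],[3.1,-3.8,0],[3.1,-3.8,0],[3.1,-3.8,0],[3.1,-3.8,0],[3.1,-3.8,0],[3.1,-3.8,0]],"turn":[-0.13,-0.13,-0.13,-0.13,-0.13,-0.13,-0.13,-0.13],"claw":[1,1,1,1,1,1,1,1]}' 10
python3 -c "
from cell import manip
s=manip.read_state();print(s['joints'],s['eef_pos'],s['eef_rot'],s['finger_gap'])"
```

```text
clock: 1.4
eef_pos: [381.0, 228.4, 404.9]
eef_rot: [3.141, -0.0, 1.855]
wrist_force: [1.1, 0.9, -0.6]
finger_gap: 93.9
finger_force: 0.0
[4.57665383e-01 6.13760001e-02 1.80219456e+00 1.41903309e-05
 1.27751335e+00 1.73921212e-01] [380.97599603 228.44742727 404.85394196] [ 3.14109394e+00 -1.01417100e-04  1.85453642e+00] 93.85343014810275
```

```bash
python3 -m creep '{"slide":[[3.2,-3.8,0],[3.2,-3.8,0],[3.2,-3.8,0],[3.2,-3.8,0],[3.2,-3.8,0],[3.2,-3.8,0],[3.2,-3.8,0],[3.2,-3.8,0]],"turn":[-0.13,-0.13,-0.13,-0.13,-0.13,-0.13,-0.13,-0.13],"claw":[1,1,1,1,1,1,1,1]}' 10
python3 - <<'E'
from h import *
s=manip.read_state();print(s['joints'].round(3) if hasattr(s['joints'],'round') else s['joints'],s['eef_pos'],s['eef_rot'])
for c in ["wrist","top"]:
    cal=manip.calibration(c); p,d=manip.camera(c)
    if c=="wrist": cv2.imwrite("pics/w1.png",p[:,:,::-1])
    b=(p[:,:,2].astype(int)>1.5*p[:,:,0])&(p[:,:,2]>60)
    n,l,st,ce=cv2.connectedComponentsWithStats(b.astype(np.uint8))
    for i in range(1,n):
        if st[i,4]<150: continue
        w=world(c,d,l==i,cal)
        if len(w)<50: continue
        t=w[abs(w[:,2]-np.percentile(w[:,2],90))<4]
        (a,r)=cv2.minEnclosingCircle(t[:,:2].astype(np.float32))
        print(c,ce[i].round(),st[i,4],"topmean",t.mean(0).round(1),"circ",np.round(a,1),round(r,1),len(t))
E
```

```text
clock: 2.4
eef_pos: [637.1, -75.5, 404.6]
eef_rot: [3.142, -0.0, 0.814]
wrist_force: [0.7, 0.8, 0.3]
finger_gap: 94.2
finger_force: 0.0
[-0.175  0.508  1.232  0.     1.401  0.581] [637.09584616 -75.52075307 404.63947466] [ 3.14158243e+00 -1.17630258e-04  8.14441761e-01]
wrist [233.  22.] 586 topmean [718.5  57.7  90. ] circ [718.3  58.1] 9.6 508
wrist [174. 136.] 4121 topmean [606.7  38.9  47.9] circ [605.8  39. ] 33.6 3583
wrist [276. 219.] 3291 topmean [637.9 -77.9 128. ] circ [637.2 -78.6] 25.3 2957
top [549. 209.] 1099 topmean [ 612.5 -599.4   76.3] circ [ 614.  -601.7] 61.2 938
top [248. 205.] 833 topmean [605.4  42.   50.3] circ [605.5  41.6] 33.2 640
```

View pics/w1.png

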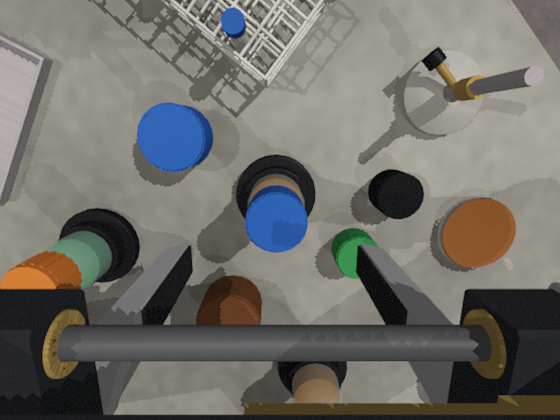

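The wrist picture shows the blue cap on its bottle at (276,219). Its radius is 25 mm and its top at z=128, so it matches the description. The larger loose blue cap is at (174,136) and the rod stand at (440,90). Before going down I'll check for obstacles taller than 150 mm around the bottle.

Run:
```python
from h import *
c="wrist"; cal=manip.calibration(c); p,d=manip.camera(c)
m=np.zeros(d.shape,bool); m[:240]=True
w=world(c,d,m,cal); h=w[(w[:,2]>100)]
r=np.hypot(h[:,0]-637,h[:,1]+78); k=r>40
print(k.sum()); 
if k.sum(): print(h[k].min(0),h[k].max(0),r[k].min())
c="scene"; cal=manip.calibration(c); p,d=manip.camera(c)
m=np.zeros(d.shape,bool); m[262:345,295:350]=True
w=world(c,d,m,cal); h=w[w[:,2]>40]; print(len(h),h.min(0),h.max(0))
```

```text
941
[ 832.70939394 -127.19142042  100.13434856] [ 846.23422452 -113.61688025  139.97926896] 200.1535242867639
547 [ 831.2134191  -130.2434037    40.10327201] [851.0007918  -73.26439628 140.07798004]
```

```bash
python3 -m creep '{"slide":[[0,-0.27,-1.6],[0,0,-2],[0,0,-2],[0,0,-1]],"turn":[0,0,0,0],"claw":[1,1,1,1]}' 10
```

```text
clock: 3.1
eef_pos: [635.7, -76.1, 337.1]
eef_rot: [-3.14, 0.001, 0.82]
wrist_force: [-0.1, -0.1, 1.4]
finger_gap: 94.2
finger_force: 0.0
```

```bash
python3 -m creep '{"slide":[[0.1,-0.2,-1.5],[0,0,-1.5],[0,0,-1.5],[0,0,0],[0,0,0]],"turn":[0,0,0,0,0],"claw":[1,1,1,1,1]}' 10
```

```text
clock: 3.72
eef_pos: [637.4, -78.8, 294.1]
eef_rot: [3.141, -0.0, 0.819]
wrist_force: [0.1, 0.2, -0.6]
finger_gap: 93.9
finger_force: 0.0
```

```bash
python3 -m creep '{"slide":[[0,0,0],[0,0,0],[0,0,0],[0,0,0],[0,0,0],[0,0,0],[0,0,0],[0,0,0]],"turn":[0,0,0,0,0,0,0,0],"claw":[0.4,0.4,0.4,0.4,0.4,0.4,0.4,0.4]}' 15
```

```text
clock: 4.72
eef_pos: [637.2, -78.8, 293.6]
eef_rot: [3.142, -0.0, 0.819]
wrist_force: [0.0, 0.5, 0.2]
finger_gap: 49.9
finger_force: 15.0
```

```bash
python3 -m creep '{"slide":[[0,0,0],[0,0,0],[0,0,0],[0,0,0.02],[0,0,0.02],[0,0,0.02],[0,0,0.02],[0,0,0]],"turn":[0.14,0.14,0.14,0.14,0.14,0.14,0.14,0.14],"claw":[0.4,0.4,0.4,0.4,0.4,0.4,0.4,0.4]}' 20
python3 -m creep '{"slide":[[0,0,0],[0,0,0],[0,0,0],[0,0,0]],"turn":[0.14,0.14,0,0],"claw":[0.4,0.4,0.4,0.4]}'
```

```text
clock: 5.72
eef_pos: [637.2, -78.9, 294.4]
eef_rot: [-3.141, -0.0, 1.943]
wrist_force: [0.3, -0.2, 0.5]
finger_gap: 49.7
finger_force: 20.0
clock: 6.22
eef_pos: [637.2, -78.8, 294.4]
eef_rot: [3.142, -0.0, 2.216]
wrist_force: [0.0, 0.3, -0.0]
finger_gap: 50.2
finger_force: 20.0
```

Turned 80° (yaw 0.819 to 2.216). Next I lift straight up.

```bash
python3 -m creep '{"slide":[[0,0,0.5],[0,0,1],[0,0,1],[0,0,1],[0,0,1],[0,0,1],[0,0,1],[0,0,0.5]],"turn":[0,0,0,0,0,0,0,0],"claw":[0.4,0.4,0.4,0.4,0.4,0.4,0.4,0.4]}'
python3 - <<'E'
from h import *
s=manip.read_state(); print(s['joints'])
for c in ["scene"]:
    p,d=manip.camera(c); cv2.imwrite("pics/s2.png",p[:,:,::-1])
c="top";p,d=manip.camera(c);cal=manip.calibration(c)
r=manip.cut_out("tray",c)[0]; w=world(c,d,r["mask"],cal)
w=w[w[:,2]<22]; print(cv2.minAreaRect(w[:,:2].astype(np.float32)),np.median(w[:,2]))
E
```

```text
clock: 7.22
eef_pos: [637.2, -78.8, 365.3]
eef_rot: [3.141, 0.001, 2.219]
wrist_force: [0.1, 0.5, -0.7]
finger_gap: 50.1
finger_force: 20.0
[-1.80095739e-01  5.37126591e-01  1.28042408e+00 -2.36401955e-05
  1.32334694e+00 -8.28095797e-01]Traceback (most recent call last):
  File "<stdin>", line 6, in <module>
IndexError: list index out of range
```

View pics/s2.png

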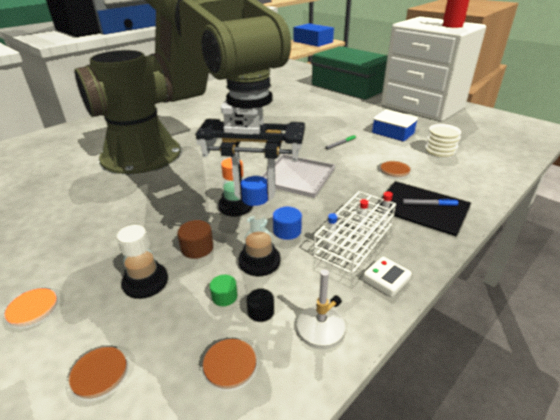

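The picture shows the cap held in the fingers at (256,190) and the bare neck at (259,228). Next I carry it to above the tray centre, near (456,240).

```bash
python3 -m creep '{"slide":[[0,0,1],[-1.8,3.0,1],[-2.4,4.2,0],[-3,5.2,0],[-3,5.2,0],[-3,5.2,0],[-2.8,5,0],[-2.1,4.1,0]],"turn":[0,0,0,0,0,0,0,0],"claw":[0.4,0.4,0.4,0.4,0.4,0.4,0.4,0.4]}'
python3 -m creep '{"slide":[[0,0,0],[0,0,0]],"turn":[0,0],"claw":[0.4,0.4]}'
python3 - <<'E'
from h import *
s=manip.read_state()
c="wrist"; cal=manip.calibration(c); p,d=manip.camera(c); cv2.imwrite("pics/w2.png",p[:,:,::-1])
for r in manip.cut_out("tray",c)[:2]:
    w=world(c,d,r["mask"],cal); w=w[w[:,2]<22]; print(r["score"],cv2.minAreaRect(w[:,:2].astype(np.float32)),np.median(w[:,2]))
b=(p[:,:,2].astype(int)>1.5*p[:,:,0])&(p[:,:,2]>60)
w=world(c,d,b,cal); k=np.hypot(w[:,0]-s['eef_pos'][0],w[:,1]-s['eef_pos'][1])<60; w=w[k]; print(len(w),w.min(0),w.max(0),np.percentile(w[:,2],[2,50,98]))
E
```

```text
clock: 8.38
eef_pos: [454.9, 241.8, 385.1]
eef_rot: [3.141, 0.0, 2.219]
wrist_force: [-0.1, 0.0, -0.4]
finger_gap: 49.8
finger_force: 20.0
clock: 8.62
eef_pos: [456.4, 239.9, 384.7]
eef_rot: [3.141, 0.0, 2.219]
wrist_force: [0.1, -1.0, 0.5]
finger_gap: 50.1
finger_force: 20.0
0.92 ((456.0953674316406, 235.64144897460938), (179.42047119140625, 178.49148559570312), 20.04863929748535) 3.1751706105225708
9132 [430.60939974 213.95594492 184.21354684] [481.07828113 264.85499689 310.38811322] [191.61464997 219.02736534 220.42951893]
```

View pics/w2.png

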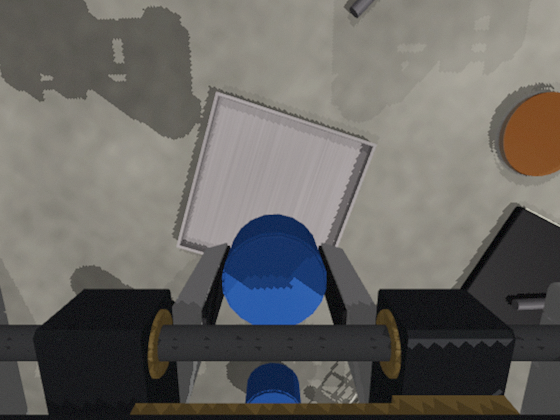

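The wrist picture shows the cap held level at (275,268) over the tray, whose centre is about (456,238). The cap's mouth is at about z=183, so there are about 180 mm to go down.

```bash
python3 -m creep '{"slide":[[0,0,-2],[0,0,-3],[0,0,-3.5],[0,0,-3.5],[0,0,-2.5],[0,0,-1.5],[0,0,-0.8],[0,0,-0.4]],"turn":[0,0,0,0,0,0,0,0],"claw":[0.4,0.4,0.4,0.4,0.4,0.4,0.4,0.4]}'
python3 -m creep '{"slide":[[0,0,-0.2],[0,0,-0.2],[0,0,0],[0,0,0]],"turn":[0,0,0,0],"claw":[0.4,0.4,0.4,0.4]}'
```

```text
clock: 9.72
eef_pos: [456.5, 240.1, 212.6]
eef_rot: [3.141, 0.0, 2.218]
wrist_force: [0.9, -0.3, -1.1]
finger_gap: 49.8
finger_force: 20.0
clock: 10.22
eef_pos: [456.3, 240.2, 208.6]
eef_rot: [3.141, 0.0, 2.219]
wrist_force: [0.8, 0.1, -0.9]
finger_gap: 49.7
finger_force: 20.0
```

```bash
python3 -m creep '{"slide":[[0,0,-0.1],[0,0,-0.1],[0,0,0],[0,0,0]],"turn":[0,0,0,0],"claw":[0.4,0.4,0.4,0.4]}'
python3 -m creep '{"slide":[[0,0,-0.1],[0,0,0],[0,0,0]],"turn":[0,0,0],"claw":[0.4,0.4,0.4]}'
```

```text
clock: 10.72
eef_pos: [456.2, 240.2, 206.4]
eef_rot: [-3.142, -0.0, 2.219]
wrist_force: [0.4, 0.1, -0.4]
finger_gap: 49.7
finger_force: 20.0
clock: 11.1
eef_pos: [456.2, 240.2, 205.4]
eef_rot: [-3.142, -0.0, 2.219]
wrist_force: [0.2, 0.4, -0.8]
finger_gap: 50.2
finger_force: 20.0
```

```bash
python3 -m creep '{"slide":[[0,0,-0.1],[0,0,0],[0,0,0]],"turn":[0,0,0],"claw":[0.4,0.4,0.4]}'
python3 - <<'E'
from h import *
c="wrist"; cal=manip.calibration(c); p,d=manip.camera(c)
s=manip.read_state(); print(s['wrist_force'])
b=(p[:,:,2].astype(int)>1.5*p[:,:,0])&(p[:,:,2]>60)
w=world(c,d,b,cal); w=w[np.hypot(w[:,0]-456,w[:,1]-240)<35]; print(np.percentile(w[:,2],[2,50,90]))
E
```

```text
clock: 11.48
eef_pos: [456.3, 240.2, 204.6]
eef_rot: [3.141, 0.0, 2.219]
wrist_force: [-1.4, -0.1, 4.6]
finger_gap: 50.1
finger_force: 20.0
[-0.62699009 -0.88809526  4.16810084]
[10.48364589 38.93137619 39.79441235]
```

Contact shows as a 4 N upward force, and the cap top at 39 mm matches a cap standing on the floor. Next I let go gently and rise.

```bash
python3 -m creep '{"slide":[[0,0,0],[0,0,0],[0,0,0],[0,0,0],[0,0,0],[0,0,0]],"turn":[0,0,0,0,0,0],"claw":[0.6,0.7,0.75,0.8,0.8,0.8]}' 5
python3 -m creep '{"slide":[[0,0,0.5],[0,0,1.5],[0,0,2.5],[0,0,3],[0,0,3],[0,0,3],[0,0,2],[0,0,0]],"turn":[0,0,0,0,0,0,0,0],"claw":[0.8,0.8,0.8,0.8,0.8,0.8,0.8,0.8]}'
python3 - <<'E'
from h import *
c="wrist"; cal=manip.calibration(c); p,d=manip.camera(c); cv2.imwrite("pics/w3.png",p[:,:,::-1])
b=(p[:,:,2].astype(int)>1.5*p[:,:,0])&(p[:,:,2]>60)
w=world(c,d,b,cal); w=w[np.hypot(w[:,0]-456,w[:,1]-240)<60]; t=w[w[:,2]>35]
print(t.mean(0),t.std(0),np.percentile(w[:,2],[2,50,98]))
E
```

```text
clock: 12.28
eef_pos: [456.2, 240.2, 204.5]
eef_rot: [3.142, 0.0, 2.219]
wrist_force: [0.5, -0.3, -0.0]
finger_gap: 75.4
finger_force: 0.0
clock: 13.28
eef_pos: [456.1, 240.1, 361.5]
eef_rot: [3.138, 0.001, 2.219]
wrist_force: [0.7, 0.2, -0.3]
finger_gap: 75.5
finger_force: 0.0
[454.80286142 240.46112272  38.90304158] [12.47044869 12.48170176  0.89067535] [14.50649693 38.90012977 40.48399613]
```

View pics/w3.png

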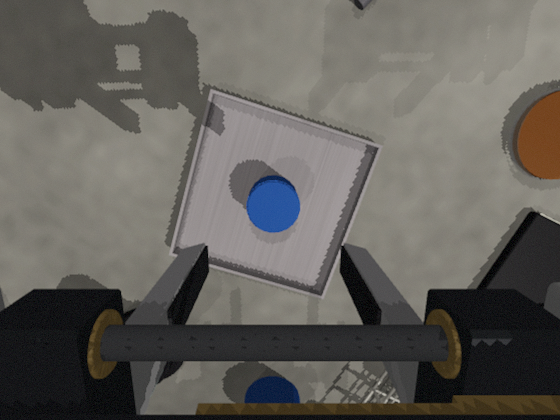

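The picture shows the cap standing flat in the middle of the tray at (273,205), its top at 39 mm, with the gripper clear of it.

```bash
python3 -c "
from cell import manip
print(manip.sign_off())"
```

```text
the job is handed in; nothing more can be done
None
```

I unscrewed the blue cap by 80°, lifted it straight off and set it mouth down in the middle of the tray, then let go and handed the job in at about 13 s; the verdict was not shown.

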